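# Slide the sample tray from the ledge onto the balance

### The job

One of the two small trays beside the balance carries a brown bottle: slide that tray off its ledge, over the small step down, onto the steel weighing pan, and leave it in the middle of the pan, roughly square with it and clear of the ledges. Slide it rather than lifting it: keep it low, do not tip it, and keep the bottle standing in it. Leave the other tray where it is.

Things in the scene. Friction and masses are not known exactly. Their poses are not given: they have to be found in the camera images.
- brown_tray: Tray to move: grey, 120 (x) by 100 (y) mm, rim 14 high, floor 4 thick, 0.22 kg. Orange upright fin handle at x = -25, y = 0: 12 thick (y), 36 long (x), top 62 above the underside; grip it along y. The brown bottle stands at x 25 to 32, y -15 to 15. Origin: centre of the underside, z up. Starts on either ledge, up to 25 degrees off square, handle on the robot's side of the bottle.
- brown_bottle: Small brown glass bottle, black cap, diameter 36, height 75 mm, about 0.07 kg, standing loose in the tray to move. Origin: centre of its underside, z up along the bottle. (A bigger brown bottle with a blue cap, diameter 60, stands on the bench itself: not part of the job.)
- pan (a point): Centre of the top face of the balance's fixed steel pan, 160 (x) by 150 (y) mm, 70 above the bench. z up; x away from the robot (keypad at -x); y left. Past a 6 mm gap on each side is a fixed navy ledge, 190 (x) by 160 (y), centred at y = +161 and -161, its top 5 mm higher than the pan. Balance and ledges are one rigid station; place and yaw (to 12 degrees) vary.
- white_tray: The other tray, same shape and colours, on the opposite ledge, with a white bottle (blue cap, same size as the brown one). Origin: centre of the underside, z up. Leave it where it is.
Things that resemble listed ones, but are neither listed nor needed, are in the scene too. What is shaped like the brown_tray but pink or red is not meant.

How it is judged (in metres and radians):
At the end, for the whole second after the job is handed in: The tray with the brown bottle rests flat on the pan, its centre within 18 mm of the pan's centre along each pan axis, its sides within 12 degrees of square to the pan, at rest; the brown bottle stands upright in it; the other tray is within 20 mm of where it began (x of brown_tray in the frame of pan between -0.018 and 0.018 m and y of brown_tray in the frame of pan between -0.018 and 0.018 m and z of brown_tray in the frame of pan between -0.003 and 0.003 m and angle between the x axis of brown_tray and the x axis of pan, either way round below 0.21 rad and angle between brown_tray's own z axis and vertical below 0.05 rad and linear speed of brown_tray below 0.02 m/s and distance of white_tray from where it was at the start of the episode below 0.02 m and x of brown_bottle in the frame of brown_tray between -0.058 and 0.058 m and y of brown_bottle in the frame of brown_tray between -0.048 and 0.048 m and angle between brown_bottle's own z axis and vertical below 0.2 rad); the robot touches nothing.
It fails at once if the tray is lifted: its underside more than 12 mm above the ledges (z of brown_tray in the frame of pan above 0.017 m).
It fails at once if the tray is tipped by more than 10 degrees (angle between brown_tray's own z axis and vertical above 0.175 rad).
It fails at once if the brown bottle topples (tilted more than 30 degrees) (angle between brown_bottle's own z axis and vertical above 0.52 rad).
It fails at once if the other tray is moved by more than 20 mm (distance of white_tray from where it was at the start of the episode above 0.02 m).
It also fails if it takes over 32 s, if anything falls off the work surface, if the arm or the gripper's body presses on something with over 40 N, if the wrist force passes 120 N, or if a joint passes its speed limit or range.

### The arm

A 6-joint arm with a two-finger parallel gripper is mounted at the origin on the work surface. World frame = base frame: x ahead of the robot, y to its left, z up, the work surface at z = 0. Lengths are in mm, angles in rad, forces in N, time in s.
With the tool pointing down it reaches from about 375 to 900 mm from the base axis. Payload 3.1 kg.
Tool frame: the origin (TCP) lies midway between the tips of the shut fingers; the grasp point (between the pads) lies 19 mm behind it; z points along the fingers, y is the direction in which the jaws open and shut (so a half turn about z gives the same grasp; the last joint's range is limited). The gripper opens to 87 mm and grips with 3 to 60 N. Pads are 19 mm wide; open, the fingers measure 117 mm over their backs; the gripper's body (75 mm by 190 mm) begins 51 mm behind the grasp point.
Start: joints at [-1.286, 0.527, 1.433, -0, 1.181, -0.178], TCP at [279.611, -558.94, 222.548] pointing down, gripper open.
Joint ranges: [-3.08, 3.08], [-0.75, 2.2], [0.22, 2.44], [-1.43, 4.57], [0, 2.65], [-2.85, 2.85]. Speed limits (rad/s): [2.79, 2.79, 3.14, 3.14, 3.14, 3.14].

### API

Orientations are given as [roll, pitch, yaw] about the fixed x, y, z axes, in that order (R = Rz(yaw) Ry(pitch) Rx(roll)).
In Python, from cell import * gives the robot as it stands. The module is installed in compiled form; this text tells all that it offers.
- The arm moves only by the tool step_arm, never from a script. Its argument "deltas" is a list of rows, each a list of 6 numbers: the shift along the tool's x, y, z in mm, then the turn, a rotation vector about the tool's x, y, z in rad. In form: [[dx, dy, dz, ax, ay, az], ...]. A call has 1 to 12 rows; each row shifts and turns the commanded pose from where the row before left it, along the tool's axes as they then stand; what a row does not reach is not made up. A row lasts 1/10 s, in which the tool goes at most 50 mm and 8.59 degrees, less where a joint would pass 70% of its speed; a pose out of reach is approached as far as the arm can. A call is refused whole if a number of a shift passes 50 or a number of a turn 0.15, either way. A call with a gripper value outside its range is refused whole. "fingers" is the opening, from -1 (shut) to 1 (fully open), set as the call begins (left out, the last holds). The fingers move at their own pace and stop on an object; "force" is the grip in N (left out, the last holds). Time passes only in rows, so rows that do not move let the fingers close. It gives the time, the measured TCP pose, the force and the opening at its end, in the units of the state.
- state(): the state, without advancing time (a new reading comes with each control period).
- capture(name): name is "scene" or "top" or "wrist"; returns a dict with "img" (400x640x3 uint8, blue, green, red), "fx", "fy", "cx", "cy" (pixels), "k1" (the pictures are not rectified: a ray, as slopes to the right and down, at radius r is drawn at 1 + k1 r^2 times it, then the intrinsics apply), "R" (3x3) and "t" (3): a world point X has camera coordinates R X + t; the wrist camera has in their place "mount" (4x4, takes a point from camera to tool coordinates, whose origin is the TCP and whose axes are the flange's). Camera axes: x right, y down, z forward; pixel columns grow to the right and rows downward; lengths in mm; the calibration is good to about 2 mm. A picture is of the moment at which its call begins: read the wrist's pose just before it. There is no depth.
- hand_in(): hands the job in, once; it reports no verdict.
Trained networks look in a picture, given as the dict that the camera call returned (one of the last four; its "shot" number tells which), for a name from the list of things; names that differ only in an ending like _2 or _b are one class to them, and where a whole thing is asked for, a point or a joint stands for the part that bears it (a point fixed in the world has none). Each returns a list of dicts, best first, with "p" (0 to 1); they miss things now and then, are a little off and sometimes report something else, mostly with a low value. They report only what shows in the picture. A call takes as long as a camera call. They do not tell look-alikes from the thing itself.
- boxes_of(picture, target): "location" ([column, row] in pixels, amid what is visible of it).
- cut_out(picture, target): "region" (400x640 bool, what is visible of it) and "location" ([column, row] in pixels, amid what is visible of it).
- spot_point(picture, target): "location" ([column, row] in pixels: a listed point, or the origin of a listed thing).
The state is a dict: "time": time; "q": joint angles; "joint_vel": joint speeds; "joint_efforts": joint torques, N m; "tcp_pos": TCP position; "ee_rot": TCP orientation; "wrist_force": force on the tool from outside, world axes, zero at the start; "ft_torque": the same for the moment, N m; "opening": opening from 0.0 (shut) to 1.0 (fully open).
Only numpy, scipy, OpenCV 4.12 (cv2) and the standard library are available. Lean on these libraries where they do the work, as an engineer would, in place of code of your own. Each camera call takes 0.05 s, during which the arm holds its last target.

## Working session

There is one attempt and no reset: what is moved stays moved. The work goes in short steps, Python scripts to look and compute and a tool call to move; the robot and the scene stay as the last step left them, time stands still between calls to the robot, and variables do not carry over. Pictures are saved under pics/ and viewed, and the job is handed in when it is done.

Besides the shell and the picture viewer there is one more tool, called after "Request:" by a JSON object that holds its "fn" and its "kwargs". step_arm: Moves the arm, as the interface text tells. Its arguments: {"type":"object","properties":{"deltas":{"type":"array","items":{"type":"array","items":{"type":"number"}}},"fingers":{"type":"number"},"force":{"type":"number"}},"required":["deltas"]}

```bash
mkdir -p pics
cat > h.py <<'E'
from cell import *
import numpy as np, cv2
def ray(c,uv):
    x=(uv[0]-c["cx"])/c["fx"]; y=(uv[1]-c["cy"])/c["fy"]
    xd,yd=x,y
    for _ in range(20):
        r2=x*x+y*y; x=xd/(1+c["k1"]*r2); y=yd/(1+c["k1"]*r2)
    return np.array([x,y,1.])
def toplane(c,uv,z):
    R=np.array(c["R"]);t=np.array(c["t"]); o=-R.T@t; d=R.T@ray(c,uv)
    return o+d*(z-o[2])/d[2]
def proj(c,X):
    p=np.array(c["R"])@np.array(X,float)+np.array(c["t"]); x,y=p[0]/p[2],p[1]/p[2]; s=1+c["k1"]*(x*x+y*y)
    return np.array([c["fx"]*x*s+c["cx"],c["fy"]*y*s+c["cy"]])
E
python3 - <<'E'
from h import *
s=state();print(s["time"],s["tcp_pos"],s["ee_rot"],s["opening"])
for n in ["top","scene"]:
    c=capture(n); cv2.imwrite(f"pics/{n}0.png",c["img"])
    R=np.array(c["R"]);print(n,-R.T@np.array(c["t"]))
    for tg in ["brown_tray","brown_bottle","white_tray","pan"]:
        for d in spot_point(c,tg)[:3]: print(tg,"spot",round(d["p"],2),np.round(d["location"]),np.round(toplane(c,d["location"],70 if tg=="pan" else 75)))
    for tg in ["brown_bottle","brown_tray"]:
        for d in boxes_of(c,tg)[:4]: print(tg,"box",round(d["p"],2),np.round(d["location"]))
print(state()["time"])
E
```

```text
0.0 [ 279.41376838 -558.25551592  221.59182893] [-3.13948802e+00 -3.81852011e-04  4.63835800e-01] 0.9996514599505384
top [ 286.50120827  -94.57191984 1232.94533808]
brown_tray spot 0.86 [367. 158.] [ 559. -202.   75.]
brown_tray spot 0.71 [443. 190.] [ 476. -390.   75.]
brown_bottle spot 0.6 [370. 151.] [ 578. -209.   75.]
white_tray spot 0.61 [241. 172.] [526. 116.  75.]
pan spot 0.7 [305. 163.] [550. -44.  70.]
brown_bottle box 0.78 [372. 146.]
brown_tray box 0.65 [366. 159.]
brown_tray box 0.55 [443. 188.]
scene [1103.00299175 -411.96942804  668.1923591 ]
brown_tray spot 0.79 [285. 248.] [ 541. -204.   75.]
brown_bottle spot 0.58 [284. 259.] [ 569. -218.   75.]
white_tray spot 0.73 [398. 206.] [526. 121.  75.]
white_tray spot 0.51 [288. 250.] [ 548. -200.   75.]
brown_bottle box 0.62 [285. 249.]
brown_tray box 0.89 [222. 225.]
brown_tray box 0.68 [280. 249.]
brown_tray box 0.67 [194. 285.]
0.7
```

Run:
```python
import cv2
a=cv2.imread("pics/top0.png"); cv2.imwrite("pics/top0c.png",cv2.resize(a[90:250,180:480],(800,427),interpolation=cv2.INTER_CUBIC))
a=cv2.imread("pics/scene0.png"); cv2.imwrite("pics/scene0c.png",cv2.resize(a[140:340,150:470],(800,500),interpolation=cv2.INTER_CUBIC))
```

```text
(no output)
```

View pics/top0.png

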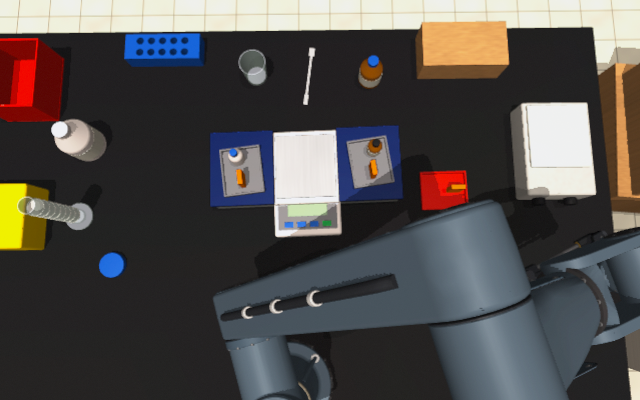

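View pics/top0c.png

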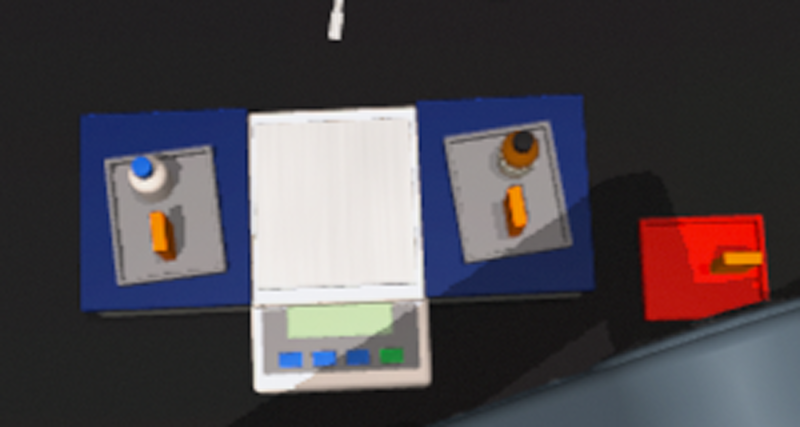

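View pics/scene0c.png

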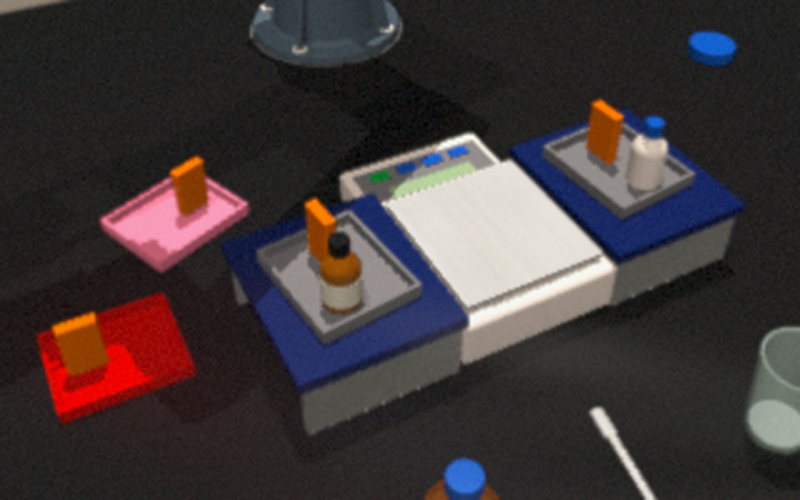

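```bash
cat > m.py <<'E'
from h import *
from scipy.optimize import least_squares
def fit(P,W):
    def f(v):
        c,s=np.cos(v[2]),np.sin(v[2]); return (np.array(P)@np.array([[c,s],[-s,c]])+v[:2]-np.array(W)).ravel()
    r=least_squares(f,[550,0,0]); return r.x,r.fun.reshape(-1,2)
E
python3 - <<'E'
from m import *
c=capture("top"); np.save("pics/x.npy",0)
k=800/300
g=lambda p,z: toplane(c,(180+(p[0]+.5)/k-.5,90+(p[1]+.5)/k-.5),z)[:2]
np.set_printoptions(precision=3,suppress=True)
st,r=fit([[95,241],[-95,241],[95,-241],[-95,-241]],[g(p,75) for p in [(81,115),(82,310),(583,96),(593,290)]]);print(st,r)
for tr in [[(444,136),(549,121),(572,245),(465,263)]]:
    v,r=fit([[60,50],[60,-50],[-60,-50],[-60,50]],[g(p,89) for p in tr]);print(v,r)
h=v[:2]+np.array([[np.cos(v[2]),-np.sin(v[2])],[np.sin(v[2]),np.cos(v[2])]])@[-25,0];print("handle",h, proj(c,[*h,137]),"crop",(proj(c,[*h,137])-[180,90])*k)
d=v[:2]-st[:2];cs,sn=np.cos(st[2]),np.sin(st[2]);print("in pan",[cs*d[0]+sn*d[1],-sn*d[0]+cs*d[1]],np.degrees(v[2]-st[2]))
E
```

```text
[542.997 -45.547   0.028] [[ 0.988  1.14 ]
 [-0.781  1.91 ]
 [ 1.048 -0.347]
 [-1.255 -2.703]]
[ 548.434 -207.565    0.145] [[-1.257 -0.168]
 [-0.186  0.03 ]
 [ 0.04   0.367]
 [ 1.403 -0.229]]
handle [ 523.698 -211.188] [373.64  166.818] crop [516.373 204.848]
in pan [np.float64(0.9672965716455444), np.float64(-162.1061982595144)] 6.752940488088981
```

Candidates: the grey tray with the brown bottle at top-image (367,158), the grey tray with the white bottle at (241,170), a red tray at (443,190), and a pink one that only shows in the scene image. The first fits: it is grey and holds a black-capped brown bottle. The enlarged crop confirms it, and its fitted 120×100 rim and handle top agree with the picture. The station is near (543, -45.5), yaw 0.028.

Request:
{"fn": "step_arm", "kwargs": {"deltas": [[31.1,-16.8,0,0,0,0],[31.1,-16.8,0,0,0,0],[31.1,-16.8,0,0,0,0],[31.1,-16.8,0,0,0,0],[31.1,-16.8,0,0,0,0],[31.1,-16.8,0,0,0,0],[31.1,-16.8,0,0,0,0],[31.1,-16.8,0,0,0,0],[31.1,-16.8,0,0,0,0],[31.1,-16.8,0,0,0,0],[31.1,-16.8,0,0,0,0],[31.1,-16.8,0,0,0,0]], "fingers": 0.2}}

```text
time: 1.95
tcp_pos: [524.0, -210.5, 222.8]
ee_rot: [3.141, -0.0, 0.464]
wrist_force: [-0.4, -0.5, 0.1]
opening: 0.599
```

Request:
{"fn": "step_arm", "kwargs": {"deltas": [[0,0,0,0,0,0.1063],[0,0,0,0,0,0.1063],[0,0,0,0,0,0.1063],[0,0,0,0,0,0]]}}

```text
time: 2.35
tcp_pos: [523.4, -211.5, 222.6]
ee_rot: [3.141, -0.0, 0.145]
wrist_force: [-1.0, -0.7, 0.3]
opening: 0.598
```

Run:
```python
from h import *
s=state();print(s["time"],s["tcp_pos"],s["ee_rot"],s["opening"],s["wrist_force"])
c=capture("wrist"); cv2.imwrite("pics/w1.png",c["img"]);
M=np.array(c["mount"]);from scipy.spatial.transform import Rotation as Ro
T=np.eye(4);T[:3,:3]=Ro.from_euler("xyz",s["ee_rot"]).as_matrix();T[:3,3]=s["tcp_pos"]
W=np.linalg.inv(T@M);c["R"]=W[:3,:3];c["t"]=W[:3,3]
a=c["img"].copy()
v=(548.4,-207.6,.145)
def pt(x,y,z): return proj(c,[v[0]+np.cos(v[2])*x-np.sin(v[2])*y,v[1]+np.sin(v[2])*x+np.cos(v[2])*y,z])
for P in [[(60,50,89),(60,-50,89),(-60,-50,89),(-60,50,89)],[(-7,6,137),(-7,-6,137),(-43,-6,137),(-43,6,137)]]:
    cv2.polylines(a,[np.int32([pt(*p) for p in P])],True,(0,255,0),1)
cv2.imwrite("pics/w1o.png",a)
c=capture("top"); cv2.imwrite("pics/t1.png",c["img"])
```

```text
2.35 [ 523.35369711 -211.52773939  222.63050673] [ 3.14144524e+00 -1.42844353e-04  1.45495198e-01] 0.597676032820806 [-0.98931907 -0.66386158  0.31091499]
```

View pics/w1o.png

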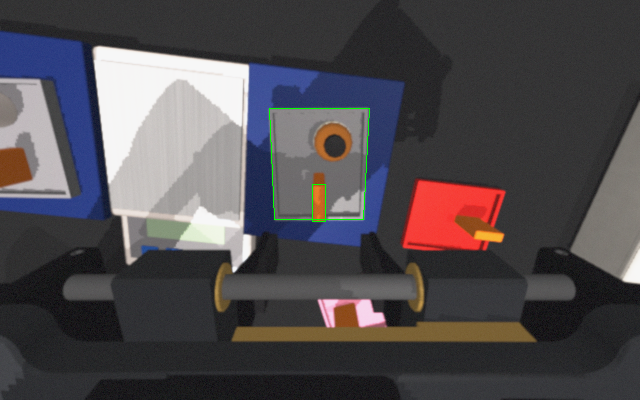

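The wrist image overlay matches: the predicted rim corners sit on the tray at (270–368, 108–220), and the predicted fin top at (319,203) sits on the orange fin. The brown bottle stands clear of the fin at (333,143). I'm descending.

Request:
{"fn": "step_arm", "kwargs": {"deltas": [[0,0,15,0,0,0],[0,0,20,0,0,0],[0,0,20,0,0,0],[0,0,20,0,0,0],[0,0,20,0,0,0],[0,0,15,0,0,0],[0,0,10,0,0,0],[0,0,4,0,0,0],[0,0,0,0,0,0]]}}

```text
time: 3.35
tcp_pos: [523.1, -211.7, 98.3]
ee_rot: [-3.141, 0.0, 0.145]
wrist_force: [0.8, -0.7, -1.3]
opening: 0.596
```

Request:
{"fn": "step_arm", "kwargs": {"deltas": [[0,0,0,0,0,0],[0,0,0,0,0,0],[0,0,0,0,0,0],[0,0,0,0,0,0],[0,0,0,0,0,0],[0,0,0,0,0,0]], "fingers": -1, "force": 20}}

```text
time: 3.95
tcp_pos: [523.2, -211.6, 98.7]
ee_rot: [-3.142, -0.0, 0.145]
wrist_force: [-0.3, 4.2, 1.3]
opening: 0.14
```

Request:
{"fn": "step_arm", "kwargs": {"deltas": [[0.4,-3,0,0,0,0],[0.6,-5.5,0,0,0,0],[0.9,-8,0,0,0,0],[0.9,-8,0,0,0,0],[0.9,-8,0,0,0,0],[0.9,-8,0,0,0,0],[0.9,-8,0,0,0,0],[0.9,-8,0,0,0,0],[0.9,-8,0,0,0,0],[0.9,-8,0,0,0,0],[0.8,-7,0,0,0,0],[0.8,-5,0,0,0,0]], "force": 35}}

```text
time: 5.15
tcp_pos: [520.7, -126.1, 98.6]
ee_rot: [3.141, -0.0, 0.145]
wrist_force: [-0.1, -2.6, 0.7]
opening: 0.14
```

Run:
```python
from h import *
s=state();print(s["time"],s["tcp_pos"],s["ee_rot"],s["opening"],s["wrist_force"],s["ft_torque"])
c=capture("scene"); cv2.imwrite("pics/s2.png",cv2.resize(c["img"][140:340,150:470],(800,500),interpolation=cv2.INTER_CUBIC))
```

```text
5.15 [ 520.68405136 -126.05776215   98.64576353] [ 3.14133809e+00 -1.11624780e-05  1.45378622e-01] 0.1401910171944429 [-0.09679802 -2.56860491  0.7069596 ] [-0.67032289  0.03947532 -0.10955772]
```

View pics/s2.png

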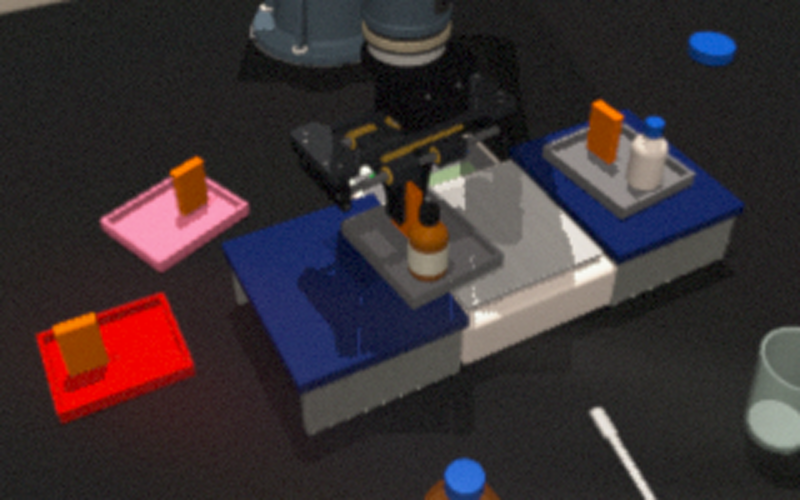

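The tray is sliding level across the gap; the bottle stands upright at crop (428,240).

Request:
{"fn": "step_arm", "kwargs": {"deltas": [[0.4,-4,0,0,0,0.0107],[0.4,-7,0,0,0,0.0107],[0.4,-8,0,0,0,0.0107],[0.4,-8,0,0,0,0.0107],[0.4,-8.4,0,0,0,0.0107],[0.4,-8.4,0,0,0,0.0107],[0.4,-8,0,0,0,0.0107],[0.4,-8,0,0,0,0.0107],[0.4,-8,0,0,0,0.0107],[0.4,-7,0,0,0,0.0107],[0.3,-5,0,0,0,0.0107],[0,0,0,0,0,0]]}}

```text
time: 6.4
tcp_pos: [517.4, -45.9, 98.3]
ee_rot: [-3.141, 0.001, 0.028]
wrist_force: [-0.3, -0.0, -3.2]
opening: 0.135
```

Request:
{"fn": "step_arm", "kwargs": {"deltas": [[0,0,1,0,0,0],[0,0,1,0,0,0],[0,0,1,0,0,0],[0,0,1,0,0,0],[0,0,0.5,0,0,0],[0,0,0,0,0,0]]}}

```text
time: 7.0
tcp_pos: [517.7, -46.9, 93.9]
ee_rot: [-3.141, 0.0, 0.027]
wrist_force: [-0.5, 0.1, -3.0]
opening: 0.135
```

Run:
```python
from h import *
s=state();print(s["time"],s["tcp_pos"],s["ee_rot"],s["opening"],s["wrist_force"],s["ft_torque"])
c=capture("scene"); cv2.imwrite("pics/s3.png",cv2.resize(c["img"][140:340,150:470],(800,500),interpolation=cv2.INTER_CUBIC))
```

```text
7.0 [517.66458976 -46.94501133  93.92980655] [-3.14148232e+00  2.41081061e-04  2.68792233e-02] 0.13475224576532105 [-0.50888145  0.1479708  -2.96769689] [ 0.04191619  0.16137744 -0.05833998]
```

View pics/s3.png

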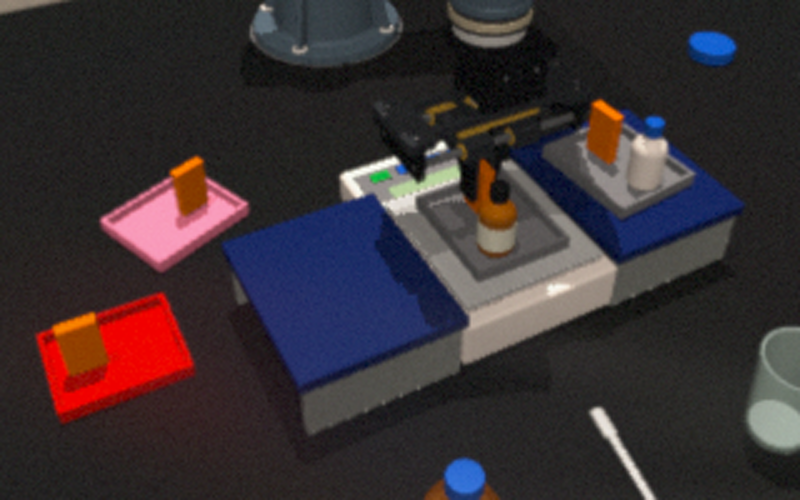

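The tray looks centred. Wrist force is about -3 N, which is the tray's weight, so it's still just off the pan. I'll lower gently until the pan carries it.

Request:
{"fn": "step_arm", "kwargs": {"deltas": [[0,0,0.5,0,0,0],[0,0,0.3,0,0,0],[0,0,0,0,0,0],[0,0,0,0,0,0]]}}

```text
time: 7.45
tcp_pos: [517.8, -46.9, 93.7]
ee_rot: [3.141, -0.0, 0.027]
wrist_force: [-0.5, -0.6, 2.8]
opening: 0.137
```

Request:
{"fn": "step_arm", "kwargs": {"deltas": [[0,0,0,0,0,0],[0,0,0,0,0,0],[0,0,0,0,0,0],[0,0,0,0,0,0],[0,0,0,0,0,0]], "fingers": 0}}

```text
time: 7.95
tcp_pos: [517.9, -46.8, 93.2]
ee_rot: [3.142, -0.0, 0.027]
wrist_force: [0.3, 0.4, 0.1]
opening: 0.467
```

Request:
{"fn": "step_arm", "kwargs": {"deltas": [[0,0,-8,0,0,0],[0,0,-15,0,0,0],[0,0,-20,0,0,0],[0,0,-30,0,0,0],[0,0,-30,0,0,0],[-30,0,-20,0,0,0],[-30,0,0,0,0,0],[-30,0,0,0,0,0],[-20,0,0,0,0,0],[0,0,0,0,0,0],[0,0,0,0,0,0]]}}

```text
time: 9.05
tcp_pos: [408.6, -50.1, 217.0]
ee_rot: [3.141, -0.002, 0.027]
wrist_force: [0.1, -0.7, 0.8]
opening: 0.5
```

Run:
```python
from h import *
s=state();print(s["time"],s["tcp_pos"],s["ee_rot"])
from scipy.spatial.transform import Rotation as Ro
c=capture("wrist");T=np.eye(4);T[:3,:3]=Ro.from_euler("xyz",s["ee_rot"]).as_matrix();T[:3,3]=s["tcp_pos"]
W=np.linalg.inv(T@np.array(c["mount"]));c["R"]=W[:3,:3];c["t"]=W[:3,3]
a=cv2.resize(c["img"],(800,500))
def q(v,P): cv2.polylines(a,[np.int32([proj(c,[v[0]+np.cos(v[2])*x-np.sin(v[2])*y,v[1]+np.sin(v[2])*x+np.cos(v[2])*y,z])*1.25 for x,y,z in P])],True,(0,255,0),1)
st=(543,-45.5,.028)
q(st,[(60,50,84),(60,-50,84),(-60,-50,84),(-60,50,84)]);q(st,[(80,75,70),(80,-75,70),(-80,-75,70),(-80,75,70)])
cv2.imwrite("pics/w4.png",a)
c=capture("scene"); cv2.imwrite("pics/s4.png",cv2.resize(c["img"][140:340,150:470],(800,500),interpolation=cv2.INTER_CUBIC))
```

```text
9.05 [408.59345854 -50.13510571 216.97342204] [ 3.14076220e+00 -2.38940119e-03  2.65834288e-02]
```

View pics/w4.png

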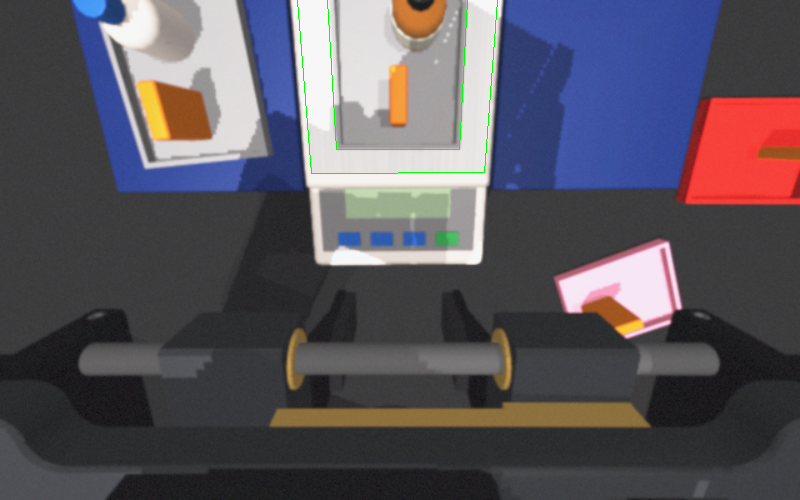

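View pics/s4.png

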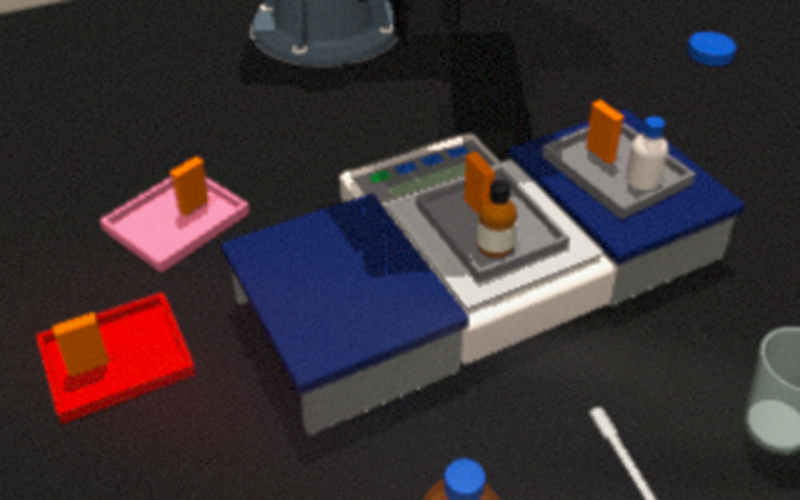

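Run:
```python
from h import *
c=capture("scene");k=800/200
st=(543,-45.5,.028)
for d in spot_point(c,"pan")[:2]+spot_point(c,"brown_tray")[:2]: print(d["p"],toplane(c,d["location"],70))
a=cv2.resize(c["img"][190:310,230:430],(800,480),interpolation=cv2.INTER_CUBIC)
def q(v,P,col): cv2.polylines(a,[np.int32([(proj(c,[v[0]+np.cos(v[2])*x-np.sin(v[2])*y,v[1]+np.sin(v[2])*x+np.cos(v[2])*y,z])-[230,190]+.5)*k for x,y,z in P])],True,col,1)
q(st,[(60,50,84),(60,-50,84),(-60,-50,84),(-60,50,84)],(0,255,0));q(st,[(80,75,70),(80,-75,70),(-80,-75,70),(-80,75,70)],(0,0,255))
q(st,[(95,-81,75),(95,-241,75),(-95,-241,75),(-95,-81,75)],(0,255,255))
q(st,[(95,81,75),(95,241,75),(-95,241,75),(-95,81,75)],(0,255,255))
cv2.imwrite("pics/s5.png",a);print(state()["time"])
```

```text
0.98 [ 402.75443571 -313.98095908   70.        ]
0.85 [ 555.72767044 -404.17218647   70.        ]
9.3
```

View pics/s5.png

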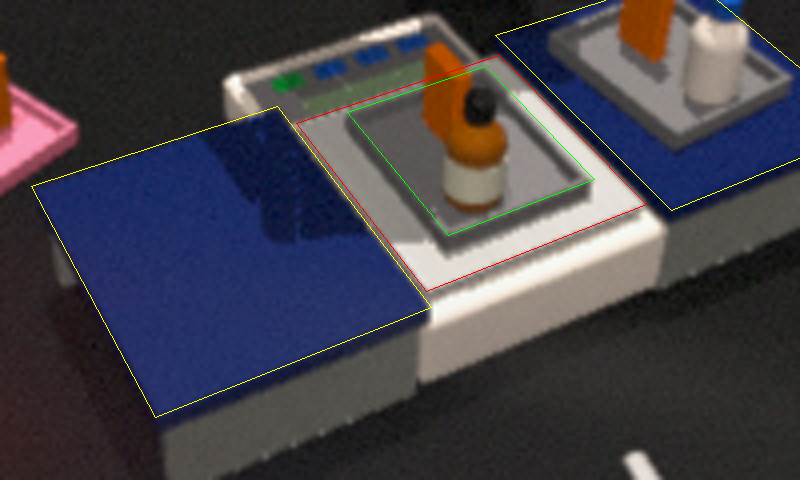

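The overlay fits the ledges and the steel pan edge. The tray rim sits on the target outline to within about 2 mm, the bottle is upright, and the white tray hasn't moved. I'm handing in.

```bash
python3 -c "
from cell import *
print(hand_in())"
```

```text
the job is handed in; nothing more can be done
None
```

The tray with the brown bottle is on the weighing pan, and I handed the job in at about 9.3 s of the 32 s allowed. No verdict was reported.

**What I did:** I gripped the tray by its fin and slid it off the right-hand ledge at constant height. I turned it about 7° square on the way, lowered it about 5 mm onto the pan, then let go and backed the arm off. For the last part of the slide and while it was being lowered, the gripper carried its weight (about 3 N). It hovered up to about 5 mm above the pan, so that stretch was not strictly sliding, but it stayed well under the lift limit.

**Last checks:**
- **Position:** outlines drawn on the final scene and wrist pictures put the tray within about 2–3 mm of the pan's centre and square with it, clear of both ledges.
- **Bottle and other tray:** the brown bottle is upright in its tray, and the white tray shows no movement.
- **Robot:** the gripper is clear of everything.

**Where checks disagreed:**
- The network's first reading of the pan centre was about 7 mm farther out in x than my fit to the ledge corners. I kept the fit, since the final overlay agreed with it.
- In the last scene picture the network did not report the pan and placed "brown_tray" only on the pink and red look-alikes. The final position check therefore rests on the overlays alone.
- In the wrist picture, the predicted near edge of the pan fell about 12 pixels short of the white border. I took that to be the balance's casing around the pan.

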